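Dip the slip brush in the cup and put it back in its stand

ROBOT

A 6-joint arm with a two-finger parallel gripper is mounted at the origin on the work surface. World frame = base frame: x ahead of the robot, y to its left, z up, the work surface at z = 0. Lengths are in m, angles in rad, forces in N, time in s.
With the tool pointing down it reaches from about 0.25 to 0.775 m from the base axis. Payload 4 kg.
Tool frame: the origin (TCP) lies on the centre line of the jaws, within the pads' length; the fingertips stand 25 mm ahead of it and the grasp point (between the pads) lies 6 mm ahead of it; z points along the fingers, y is the line along which they close (so a half turn about z gives the same grasp; the last joint's range is limited). The gripper opens to 94 mm and grips with 3 to 60 N. Pads are 16 mm wide; open, the fingers measure 119 mm over their backs; the gripper's body (75 mm by 177 mm) begins 78 mm behind the grasp point.
Start: joints at [-1.262, 0.087, 1.371, -0, 1.684, -0.103], TCP at [0.22, -0.504, 0.207] pointing down, gripper open.
Joint ranges: [-3.1, 3.1], [-0.76, 2.03], [0.27, 2.55], [-1.08, 4.22], [0.17, 2.65], [-2.57, 2.57]. Speed limits (rad/s): [2.79, 2.79, 3.14, 3.14, 3.14, 3.14].

INTERFACE

Orientations are given as [roll, pitch, yaw] about the fixed x, y, z axes, in that order (R = Rz(yaw) Ry(pitch) Rx(roll)).
In Python, from bench import sensors, optics, ticket gives the robot as it stands.
- The arm moves only by the tool send_rows, never from a script. Its argument "rows" is a list of rows, each a list of 6 numbers: the shift along the world's x, y, z in mm, then the turn, a rotation vector about the world's x, y, z in rad. In form: [[x, y, z, wx, wy, wz], ...]. A call has 1 to 8 rows; each row shifts and turns the commanded pose from where the row before left it; what a row does not reach is not made up. A row lasts 1/12 s, in which the tool goes at most 41.7 mm and 7.16 degrees, less where a joint would pass 70% of its speed; a pose out of reach is approached as far as the arm can. A call is refused whole if a number of a shift passes 41.7 or a number of a turn 0.125, either way. A call with a gripper value outside its range is refused whole. "grip" is the finger opening in mm, from 0 to 94, set as the call begins (left out, the last holds). The fingers move at their own pace and stop on an object; the grip force is fixed at half the most. Time passes only in rows, so rows that do not move let the fingers close. It gives the time, the measured TCP pose, the force, the opening and the grip force at its end, in the units of the state.
- sensors.get_obs(): the state, without advancing time (a new reading comes with each control period).
- optics.snapshot(name): name is "scene" or "top"; returns the picture (420x560x3 uint8, red, green, blue); there is no depth.
- optics.camera_model(name): a dict with "vertical_fov" (degrees; the focal length in pixels is half the picture's height over the tangent of half this angle, whatever the lens; pixels are square), "cx", "cy" (the principal point, pixels), "k1" (the pictures are not rectified: a ray, as slopes to the right and down, at radius r is drawn at 1 + k1 r^2 times it, then the intrinsics apply), "R" (3x3) and "t" (3): a world point X has camera coordinates R X + t. Camera axes: x right, y down, z forward; pixel columns grow to the right and rows downward; lengths in m; the calibration is good to about 2 mm. A picture is of the moment at which its call begins. camera_model takes no time and is no camera call.
- ticket.close_job(): hands the job in; it is judged then, once.
The state is a dict: "time": time; "joint_positions": joint angles; "qvel": joint speeds; "joint_torque": joint torques, N m; "tool_pos": TCP position; "ee_rot": TCP orientation; "wrist_force": force on the tool from outside, world axes, zero at the start; "wrist_torque": the same for the moment, N m; "width": finger opening in m; "finger_force": force on a finger pad.
Only numpy, scipy, OpenCV 4.12 (cv2) and the standard library are available. Lean on these libraries where they do the work, as an engineer would, in place of code of your own. Each camera call takes 0.05 s, during which the arm holds its last target. There are 200 camera calls.

TASK

Take the slip brush out of the wooden tool stand, dip its bristles into the tall plain cup without a handle until they are wholly below the rim, and lift it out again. Then lower the brush back into the same hole of the stand and let go, so that it sits upright on its round guard. Do not push hard on the cup or dip into the mug, and leave the cup, the mug and the other tool in the stand standing where they are.

Things in the scene. Friction and masses are not known exactly. Their poses are not given: they have to be found in the camera images.
- brush: Loose brush, 80 g, 175 mm. Origin: bristle tip, z up. Up from it: bristles to 35 mm (13 wide), ferrule to 75, guard disc 75-80 (52 wide), round wood handle (20 wide to 155, tapering to 175). Its guard rests on a fixed stand: plate 90x250 mm, 12 thick, top 90 above the table, on end panels, with two 32 mm through holes 120 apart; the brush starts centred in either one, tip 15 mm above the table.
- stylus: The other tool in the stand, to be left alone: a ball-ended steel stylus upright in the other hole, loose, with the same guard disc but above it a short handle 14 mm wide that ends in a 30 mm wooden ball; 123 mm long, its top 138 mm above the table. Origin: its lowest point, on its axis; z up.
- cup: The cup to dip into: plain white ceramic, open and empty, no handle, loose, about 280 g, 95 mm tall, 76 mm across at the rim, wall 4 mm, floor 6 mm thick, so 68 mm wide inside at the rim (66 at the floor) and 89 mm deep. Origin: centre of its underside, on the table; z up.
- mug: A white ceramic mug, not to be dipped into or moved: loose, open, lower and wider than the cup and with a side handle, 80 mm tall, 86 mm across. Origin: centre of its underside; z up; the handle points along its +y and reaches about 80 mm from the axis.

How it is judged:
By the outcome, as a careful person would: the job done as asked, in the order asked, and still so for the second after the job is handed in, with the robot touching nothing.
It also fails if it takes over 58 s, if anything falls off the work surface, if the arm or the gripper's body presses on something with over 40 N, if the wrist force passes 120 N, or if a joint passes its speed limit or range.

## Working session

There is one attempt and no reset: what is moved stays moved. The work goes in short steps, Python scripts to look and compute and a tool call to move; the robot and the scene stay as the last step left them, time stands still between calls to the robot, and variables do not carry over. Pictures are saved under pics/ and viewed, at most 10 in all, crops included, and the job is handed in when it is done.

Besides the shell and the picture viewer there is one more tool, called after "Emit:" by a JSON object that holds its "api" and its "payload", one argument or row to a line. send_rows: Moves the arm, as the interface text tells. Its arguments: {"type":"object","properties":{"rows":{"type":"array"},"grip":{"type":"number"}},"required":["rows"]}

```bash
mkdir -p pics; cat > h.py <<'E'
import numpy as np, cv2
from bench import sensors, optics, ticket
def cam(n):
    m=optics.camera_model(n); f=210/np.tan(np.radians(m["vertical_fov"])/2)
    return m,f,np.array(m["R"]),np.array(m["t"])
def ray(n,u,v):
    m,f,R,t=cam(n); d=np.array([(u-m["cx"])/f,(v-m["cy"])/f]); s=d.copy()
    for _ in range(30): s=d/(1+m["k1"]*(s@s))
    return -R.T@t, R.T@np.array([*s,1])
def onz(n,u,v,z):
    o,d=ray(n,u,v); return o+d*(z-o[2])/d[2]
def proj(n,X):
    m,f,R,t=cam(n); c=R@np.array(X)+t; s=c[:2]/c[2]; s=s*(1+m["k1"]*(s@s)); return s*f+[m["cx"],m["cy"]]
def snap(n,fn):
    p=optics.snapshot(n); cv2.imwrite("pics/"+fn,p[:,:,::-1]); return p
E
python3 - <<'E'
from h import *
for n in("top","scene"):
    snap(n,n+"0.png"); m,f,R,t=cam(n); print(n,f,m["k1"],-R.T@t,R[2])
print(sensors.get_obs())
E
```

```text
top 409.7285816454821 -0.01215972313068015 [0.37735458 0.03713902 1.01091038] [ 0.13519284 -0.02104893 -0.9905957 ]
scene 456.39493898228056 0.03593838260389905 [ 0.92761098 -0.70756234  0.60207493] [-0.40654853  0.73485861 -0.54286382]
{'time': 0.1, 'joint_positions': array([-1.26211903e+00,  8.78750527e-02,  1.37204351e+00, -9.00707525e-06,
        1.68363107e+00, -1.03088749e-01]), 'qvel': array([-0.00043795, -0.00213938, -0.00666871, -0.00132251, -0.00145763,
       -0.00198669]), 'joint_torque': array([ 1.69114850e-03, -3.41253197e+01, -3.03301656e+01,  7.19301822e-02,
        3.04231967e-02, -9.40167342e-05]), 'tool_pos': array([ 0.21997709, -0.50356786,  0.20635478]), 'ee_rot': array([-3.13964514e+00, -1.92481507e-04,  4.11764850e-01]), 'wrist_force': array([-0.20961827,  1.30344927, -0.26845716]), 'wrist_torque': array([-0.01156922,  0.02369742,  0.00999414]), 'finger_force': 0.0, 'width': 0.09418003307318026}
```

View pics/top0.png

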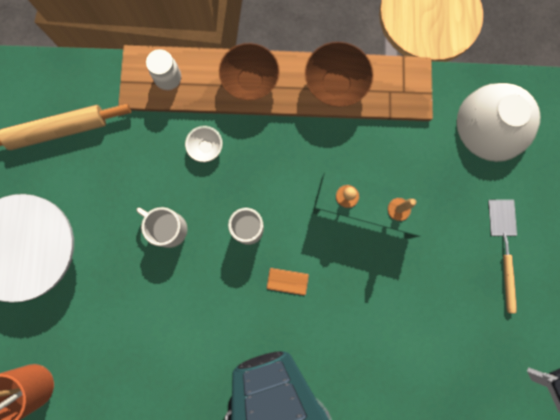

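View pics/scene0.png

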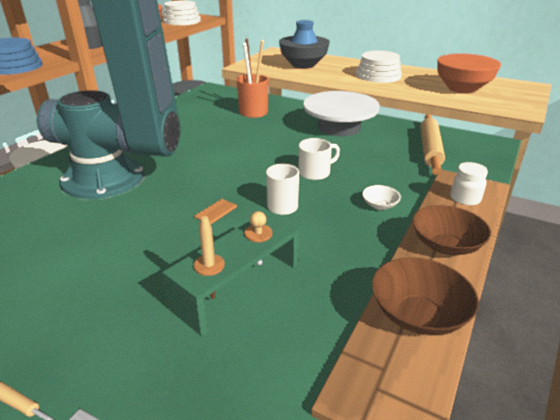

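Top view: the brush guard is at about (400,209), with its handle tip at (411,202). The stylus is at (347,195), the cup at (246,226) and the mug at (163,228). The scene view confirms that the tall handle is the right-hand tool.

```bash
cat > m.py <<'E'
from h import *
def blob(n,p,seed,r,kind):
    hsv=cv2.cvtColor(p,cv2.COLOR_RGB2HSV); H,S,V=cv2.split(hsv)
    k=((H<25)&(S>90)&(V>90)) if kind=="wood" else ((S<70)&(V>110))
    m=np.zeros(H.shape,np.uint8); cv2.circle(m,seed,r,1,-1); m=(k&(m>0)).astype(np.uint8)
    c=max(cv2.findContours(m,cv2.RETR_EXTERNAL,cv2.CHAIN_APPROX_NONE)[0],key=cv2.contourArea)
    return c[:,0,:]
def circ(P):
    A=np.c_[2*P,np.ones(len(P))]; s=np.linalg.lstsq(A,(P**2).sum(1),rcond=None)[0]
    return s[:2],np.sqrt(s[2]+s[:2]@s[:2])
def fit(n,c,z,R):
    P=np.array([onz(n,u,v,z)[:2] for u,v in c]); q=P
    for _ in range(10):
        o,r=circ(q); d=np.linalg.norm(P-o,axis=1)-r; q=P[np.abs(d)<max(.0025,np.median(np.abs(d))*1.5)]
    return o.round(4),r.round(4),len(q),len(P)
E
python3 - <<'E'
from m import *
T=optics.snapshot("top"); S=optics.snapshot("scene")
print("brush T",fit("top",blob("top",T,(400,209),20,"wood"),.093,.026))
print("styl T",fit("top",blob("top",T,(347,195),20,"wood"),.093,.026))
print("cup T",fit("top",blob("top",T,(246,226),24,"white"),.095,.038))
print("mug T",fit("top",blob("top",T,(163,228),30,"white"),.08,.043))
print("tip T",onz("top",411.5,202,.188))
# scene: lower-half guard
for nm,s,r in(("brush",(209,265),20),("styl",(259,233),20)):
    c=blob("scene",S,s,r,"wood"); print(nm,fit("scene",c[c[:,1]>s[1]-1],.093,.026))
cr=[cv2.resize(T[160:270,120:440],None,fx=2.4,fy=2.4,interpolation=2),cv2.resize(S[150:290,160:340],None,fx=3,fy=3,interpolation=2)]
print([x.shape for x in cr])
im=np.zeros((330+0+264,768,3),np.uint8); im[:264]=cr[0]
s=cv2.resize(S[150:290,160:340],None,fx=2.35,fy=2.35,interpolation=2); im[264:264+s.shape[0],:s.shape[1]]=s
cv2.imwrite("pics/crop.png",im[:,:,::-1])
for n in("brush",): pass
E
```

```text
brush T (array([ 0.5312, -0.2374]), np.float64(0.0258), 59, 74)
styl T (array([ 0.5576, -0.1182]), np.float64(0.0255), 64, 64)
cup T (array([0.4841, 0.1107]), np.float64(0.0399), 100, 101)
mug T (array([0.4769, 0.3037]), np.float64(0.0452), 88, 140)
tip T [ 0.53029168 -0.23514482  0.188     ]
brush (array([ 0.5336, -0.2401]), np.float64(0.0251), 37, 37)
styl (array([ 0.5594, -0.1209]), np.float64(0.0255), 33, 33)
[(264, 768, 3), (420, 540, 3)]
```

View pics/crop.png

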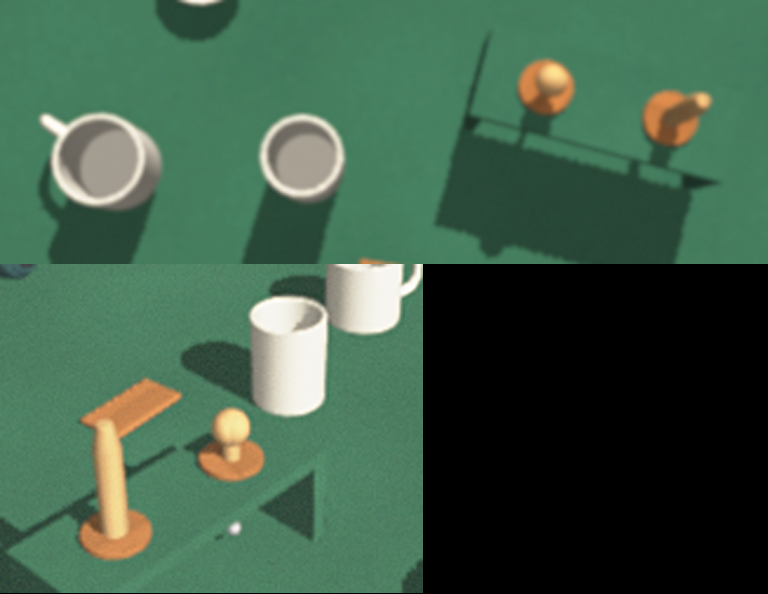

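Emit:
{"api": "send_rows", "payload": {
  "rows": [
    [0, 0, 30, 0, 0, 0],
    [20, 17, 30, 0, 0, 0],
    [31, 26, 0, 0, 0, 0],
    [31, 26, 0, 0, 0, 0],
    [31, 26, 0, 0, 0, 0],
    [31, 26, 0, 0, 0, 0],
    [31, 26, 0, 0, 0, 0],
    [31, 26, 0, 0, 0, 0]
  ],
  "grip": 94
}}

```text
time: 0.87
tool_pos: [0.4273, -0.3295, 0.2673]
ee_rot: [3.141, 0.0, 0.412]
wrist_force: [1.5, -0.6, -0.2]
width: 0.0944
finger_force: 0.0
```

Emit:
{"api": "send_rows", "payload": {
  "rows": [
    [31, 26, 0, 0, 0, 0],
    [31, 26, 0, 0, 0, 0],
    [25, 20, 0, 0, 0, 0],
    [19, 20, 0, 0, 0, 0],
    [0, 0, 0, 0, 0, 0],
    [0, 0, 0, 0, 0, 0]
  ]
}}

```text
time: 1.37
tool_pos: [0.5327, -0.2379, 0.2667]
ee_rot: [-3.141, 0.001, 0.415]
wrist_force: [-1.0, -0.2, 0.8]
width: 0.0939
finger_force: 0.0
```

Emit:
{"api": "send_rows", "payload": {
  "rows": [
    [0, 0, -25, 0, 0, 0],
    [0, 0, -25, 0, 0, 0],
    [0, 0, -25, 0, 0, 0],
    [0, 0, -20, 0, 0, 0],
    [0, 0, -15, 0, 0, 0],
    [0, 0, -6, 0, 0, 0],
    [0, 0, 0, 0, 0, 0]
  ],
  "grip": 60
}}

```text
time: 1.95
tool_pos: [0.5303, -0.2396, 0.1494]
ee_rot: [-3.139, 0.003, 0.41]
wrist_force: [-0.3, 0.1, -0.1]
width: 0.0606
finger_force: 0.0
```

```bash
python3 - <<'E'
from h import *
p=snap("scene","s1.png")
cv2.imwrite("pics/s1c.png",cv2.resize(p[150:330,100:340],None,fx=3,fy=3,interpolation=2)[:,:,::-1])
o=sensors.get_obs(); print(o["tool_pos"],o["width"],o["wrist_force"],proj("scene",[.532,-.2387,.17])) 
E
```

```text
[ 0.53124338 -0.23979967  0.15114107] 0.06011031339936869 [-0.69077505  0.8534526   0.00379876] [204.7769879  227.67990793]
```

View pics/s1c.png

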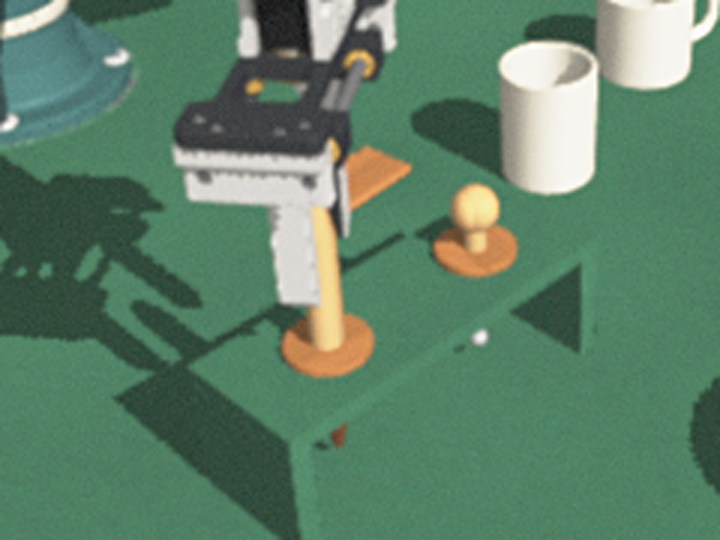

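The handle, at about crop (325,250), stands between the two fingers, and nothing has moved. Closing now.

Emit:
{"api": "send_rows", "payload": {
  "rows": [
    [0, 0, 0, 0, 0, 0],
    [0, 0, 0, 0, 0, 0],
    [0, 0, 0, 0, 0, 0],
    [0, 0, 0, 0, 0, 0],
    [0, 0, 0, 0, 0, 0],
    [0, 0, 0, 0, 0, 0],
    [0, 0, 0, 0, 0, 0],
    [0, 0, 0, 0, 0, 0]
  ],
  "grip": 10
}}

```text
time: 2.67
tool_pos: [0.5322, -0.2389, 0.1515]
ee_rot: [3.141, -0.0, 0.412]
wrist_force: [0.3, -0.1, 0.2]
width: 0.0189
finger_force: 30.0
```

```bash
python3 - <<'E'
from m import *
for i in range(4):
    o=sensors.get_obs(); print(o["tool_pos"].round(4),o["width"].round(4),o["finger_force"],o["wrist_force"].round(1),o["wrist_torque"].round(2)); S=optics.snapshot("scene")
c=blob("scene",S,(209,265),20,"wood"); print(fit("scene",c[c[:,1]>264],.093,.026))
E
```

```text
Traceback (most recent call last):
AttributeError: 'float' object has no attribute 'round'
```

Emit:
{"api": "send_rows", "payload": {
  "rows": [
    [0, 0, 10, 0, 0, 0],
    [0, 0, 15, 0, 0, 0],
    [0, 0, 20, 0, 0, 0],
    [0, 0, 20, 0, 0, 0],
    [0, 0, 25, 0, 0, 0],
    [0, 0, 25, 0, 0, 0],
    [0, 0, 20, 0, 0, 0],
    [0, 0, 15, 0, 0, 0]
  ]
}}

```text
time: 3.33
tool_pos: [0.5325, -0.2392, 0.3047]
ee_rot: [3.138, -0.002, 0.412]
wrist_force: [-0.4, -0.3, -1.0]
width: 0.0192
finger_force: 29.9
```

```bash
python3 - <<'E'
from h import *
p=snap("scene","s2.png"); t=snap("top","t2.png")
a=cv2.resize(p[60:330,100:340],(480,540),interpolation=2); b=cv2.resize(t[150:420,300:460],(320,540),interpolation=2)
cv2.imwrite("pics/s2c.png",np.hstack([a,b])[:,:,::-1])
o=sensors.get_obs(); print(o["tool_pos"],o["width"],o["wrist_force"],o["wrist_torque"]) 
# expected pixel positions of tip & guard rim axis
q=o["tool_pos"]
for dz in(-.136,-.101,-.061): print((proj("scene",[q[0],q[1],q[2]+dz])-[100,60])*2)
E
```

```text
[ 0.53315947 -0.2396063   0.30578594] 0.019261366464896717 [-0.02110866  0.46403777 -1.52471122] [-0.0197996   0.01705795  0.0055087 ]
[210.06467084 336.55214005]
[206.14435843 300.46203425]
[201.37960511 256.80947188]
```

View pics/s2c.png

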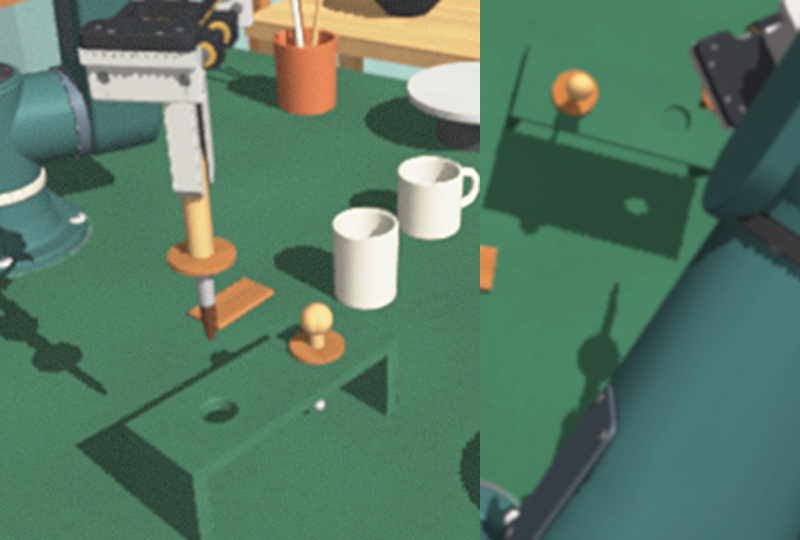

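The brush hangs upright. Its tip is at crop (210,338), where I predicted it, and the empty hole is at crop (218,410). Next, to the cup.

Emit:
{"api": "send_rows", "payload": {
  "rows": [
    [-2, 15, 0, 0, 0, 0],
    [-4, 30, 0, 0, 0, 0],
    [-4, 30, 0, 0, 0, 0],
    [-4, 30, 0, 0, 0, 0],
    [-4, 30, 0, 0, 0, 0],
    [-4, 30, 0, 0, 0, 0],
    [-4, 30, 0, 0, 0, 0],
    [-4, 30, 0, 0, 0, 0]
  ]
}}

```text
time: 4.1
tool_pos: [0.5004, -0.0116, 0.2993]
ee_rot: [-3.139, 0.003, 0.412]
wrist_force: [0.0, 0.1, -0.5]
width: 0.019
finger_force: 29.9
```

Emit:
{"api": "send_rows", "payload": {
  "rows": [
    [-4, 30, 0, 0, 0, 0],
    [-4, 30, 0, 0, 0, 0],
    [-4, 30, 0, 0, 0, 0],
    [-4, 20, 0, 0, 0, 0],
    [-1, 14, 0, 0, 0, 0],
    [0, 0, 0, 0, 0, 0],
    [0, 0, 0, 0, 0, 0],
    [0, 0, 0, 0, 0, 0]
  ]
}}

```text
time: 4.77
tool_pos: [0.4846, 0.1096, 0.3003]
ee_rot: [-3.142, 0.002, 0.412]
wrist_force: [0.4, -1.0, -1.3]
width: 0.0191
finger_force: 29.9
```

```bash
python3 - <<'E'
from h import *
p=snap("scene","s3.png"); t=snap("top","t3.png")
a=cv2.resize(p[30:300,200:400],(400,540),interpolation=2); b=cv2.resize(t[150:330,150:280],(390,540),interpolation=2)
cv2.imwrite("pics/s3c.png",np.hstack([a,b])[:,:,::-1])
o=sensors.get_obs(); q=o["tool_pos"]; print(q,o["ee_rot"],o["joint_positions"])
S0=cv2.imread("pics/scene0.png")
print((proj("scene",[q[0],q[1],q[2]-.136])-[200,30])*2,"cup rim centre",(proj("scene",[.485,.1095,.095])-[200,30])*2)
E
```

```text
[0.48498318 0.10909762 0.30083176] [3.14153291e+00 1.13861309e-03 4.10436815e-01] [ 1.07441033e-01 -2.96371492e-02  1.30700598e+00 -4.14608003e-04
  1.86529272e+00  1.26768038e+00]
[163.69705556 227.41885707] cup rim centre [163.69766409 282.48301925]
```

View pics/s3c.png

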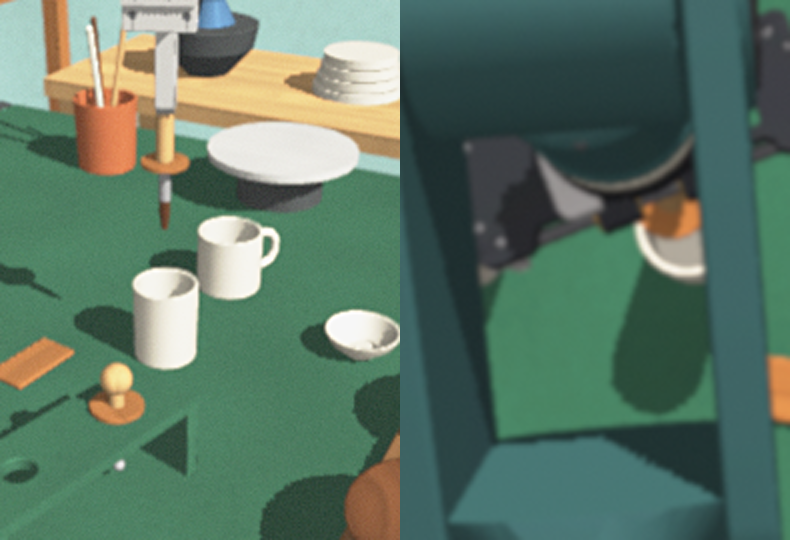

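The tip is at crop (165,226), above the cup rim centre at (166,283), which I predicted at (164,282). Dipping.

Emit:
{"api": "send_rows", "payload": {
  "rows": [
    [0, 0, -20, 0, 0, 0],
    [0, 0, -20, 0, 0, 0],
    [0, 0, -20, 0, 0, 0],
    [0, 0, -20, 0, 0, 0],
    [0, 0, -18, 0, 0, 0],
    [0, 0, -16, 0, 0, 0],
    [0, 0, -10, 0, 0, 0],
    [0, 0, 0, 0, 0, 0]
  ]
}}

```text
time: 5.53
tool_pos: [0.4837, 0.109, 0.1745]
ee_rot: [-3.14, 0.005, 0.41]
wrist_force: [0.4, 0.8, -1.0]
width: 0.0193
finger_force: 29.9
```

Emit:
{"api": "send_rows", "payload": {
  "rows": [
    [0, 0, 0, 0, 0, 0],
    [0, 0, 0, 0, 0, 0],
    [0, 0, 0, 0, 0, 0],
    [0, 0, 0, 0, 0, 0]
  ]
}}

```text
time: 5.87
tool_pos: [0.4859, 0.11, 0.1788]
ee_rot: [3.141, -0.002, 0.412]
wrist_force: [0.4, -0.0, -0.7]
width: 0.0193
finger_force: 29.9
```

```bash
python3 - <<'E'
from h import *
p=snap("scene","s4.png")
cv2.imwrite("pics/s4c.png",cv2.resize(p[60:240,200:380],None,fx=3,fy=3,interpolation=2)[:,:,::-1])
print(sensors.get_obs()["tool_pos"])
E
```

```text
[0.4857314  0.11003336 0.17856186]
```

View pics/s4c.png

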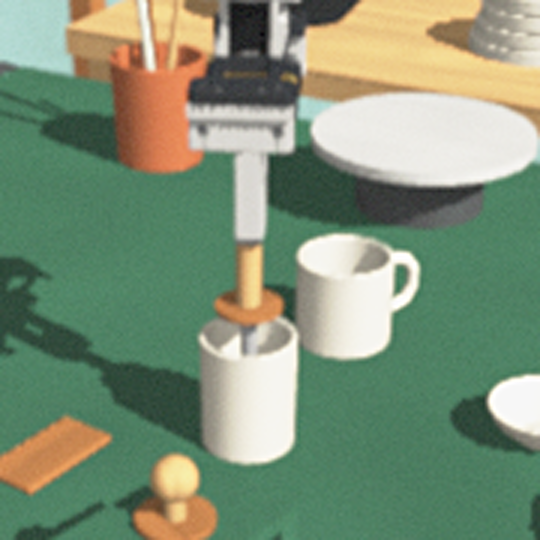

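The brush is centred in the cup with only grey ferrule showing at the rim, at crop (248,340), so the bristles are fully below it. The cup hasn't moved. Lifting out.

Emit:
{"api": "send_rows", "payload": {
  "rows": [
    [0, 0, 10, 0, 0, 0],
    [0, 0, 20, 0, 0, 0],
    [0, 0, 20, 0, 0, 0],
    [0, 0, 20, 0, 0, 0],
    [0, 0, 20, 0, 0, 0],
    [0, 0, 20, 0, 0, 0],
    [0, 0, 14, 0, 0, 0],
    [0, 0, 0, 0, 0, 0]
  ]
}}

```text
time: 6.58
tool_pos: [0.4865, 0.1102, 0.3065]
ee_rot: [3.139, -0.008, 0.412]
wrist_force: [1.3, -0.6, -0.6]
width: 0.0187
finger_force: 29.9
```

Emit:
{"api": "send_rows", "payload": {
  "rows": [
    [2, -15, 0, 0, 0, 0],
    [4, -30, 0, 0, 0, 0],
    [4, -30, 0, 0, 0, 0],
    [4, -30, 0, 0, 0, 0],
    [4, -30, 0, 0, 0, 0],
    [4, -30, 0, 0, 0, 0],
    [4, -30, 0, 0, 0, 0],
    [4, -30, 0, 0, 0, 0]
  ]
}}

```text
time: 7.25
tool_pos: [0.5149, -0.1164, 0.3009]
ee_rot: [-3.141, 0.001, 0.412]
wrist_force: [0.8, 0.2, -0.0]
width: 0.0193
finger_force: 29.9
```

Emit:
{"api": "send_rows", "payload": {
  "rows": [
    [4, -30, 0, 0, 0, 0],
    [4, -30, 0, 0, 0, 0],
    [4, -30, 0, 0, 0, 0],
    [4, -20, 0, 0, 0, 0],
    [1, -14, 0, 0, 0, 0],
    [0, 0, 0, 0, 0, 0],
    [0, 0, 0, 0, 0, 0],
    [0, 0, 0, 0, 0, 0]
  ]
}}

```text
time: 7.92
tool_pos: [0.5321, -0.2378, 0.3015]
ee_rot: [-3.141, -0.0, 0.413]
wrist_force: [-0.4, 0.4, -1.4]
width: 0.0191
finger_force: 29.9
```

```bash
python3 - <<'E'
from h import *
p=snap("scene","s5.png")
cv2.imwrite("pics/s5c.png",cv2.resize(p[90:310,120:320],None,fx=2.7,fy=2.7,interpolation=2)[:,:,::-1])
P=[]
for i in range(5):
    P.append(sensors.get_obs()["tool_pos"]); optics.snapshot("scene")
q=np.mean(P,0); print(q,sensors.get_obs()["ee_rot"])
f=lambda X:((proj("scene",X)-[120,90])*2.7).round(1)
print("tip",f([q[0],q[1],q[2]-.136]),"hole from old pose",f([.5322,-.239,.09]))
E
```

```text
[ 0.53221742 -0.23773782  0.3019051 ] [ 3.14108040e+00 -4.32871452e-04  4.13075797e-01]
tip [230.8 376.5] hole from old pose [240.  474.6]
```

View pics/s5c.png

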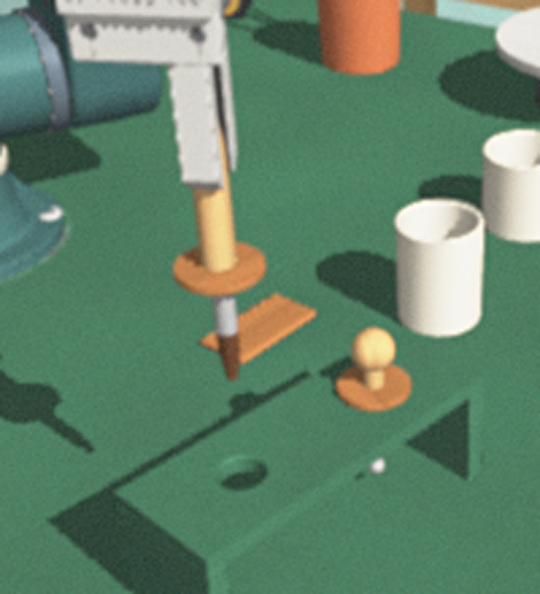

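The brush is over its hole. The tip is at crop (232,378) and the hole centre at (243,473), both within a pixel or so of the prediction. Correcting by 1 mm and lowering.

Emit:
{"api": "send_rows", "payload": {
  "rows": [
    [0, -1, -20, 0, 0, 0],
    [0, 0, -20, 0, 0, 0],
    [0, 0, -20, 0, 0, 0],
    [0, 0, -20, 0, 0, 0],
    [0, 0, -18, 0, 0, 0],
    [0, 0, -18, 0, 0, 0],
    [0, 0, -14, 0, 0, 0],
    [0, 0, -8, 0, 0, 0]
  ]
}}

```text
time: 8.88
tool_pos: [0.5313, -0.2392, 0.1612]
ee_rot: [-3.139, 0.002, 0.412]
wrist_force: [-0.5, -0.1, -0.4]
width: 0.0192
finger_force: 29.9
```

Emit:
{"api": "send_rows", "payload": {
  "rows": [
    [0, 0, 0, 0, 0, 0],
    [0, 0, -4, 0, 0, 0],
    [0, 0, -3, 0, 0, 0],
    [0, 0, -2, 0, 0, 0],
    [0, 0, -1, 0, 0, 0],
    [0, 0, 0, 0, 0, 0],
    [0, 0, 0, 0, 0, 0]
  ]
}}

```text
time: 9.47
tool_pos: [0.5323, -0.2401, 0.1538]
ee_rot: [3.141, -0.0, 0.412]
wrist_force: [0.5, 0.8, -0.9]
width: 0.0191
finger_force: 29.9
```

Emit:
{"api": "send_rows", "payload": {
  "rows": [
    [0, 0.5, -1, 0, 0, 0],
    [0, 0.5, -1, 0, 0, 0],
    [0, 0, 0, 0, 0, 0],
    [0, 0, 0, 0, 0, 0],
    [0, 0, 0, 0, 0, 0],
    [0, 0, 0, 0, 0, 0]
  ]
}}

```text
time: 9.97
tool_pos: [0.5322, -0.239, 0.1515]
ee_rot: [3.141, -0.0, 0.412]
wrist_force: [-0.3, 0.6, -0.8]
width: 0.0195
finger_force: 30.0
```

```bash
python3 - <<'E'
from h import *
P=[];F=[]
for i in range(8):
    o=sensors.get_obs();P.append(o["tool_pos"]);F.append(o["wrist_force"]); p=optics.snapshot("scene")
print(np.mean(P,0),np.mean(F,0))
cv2.imwrite("pics/s6c.png",cv2.resize(p[190:310,150:310],None,fx=4,fy=4,interpolation=2)[:,:,::-1])
E
```

```text
[ 0.53220236 -0.23903174  0.15150395] [-0.17674664  0.38810383 -0.12905612]
```

View pics/s6c.png

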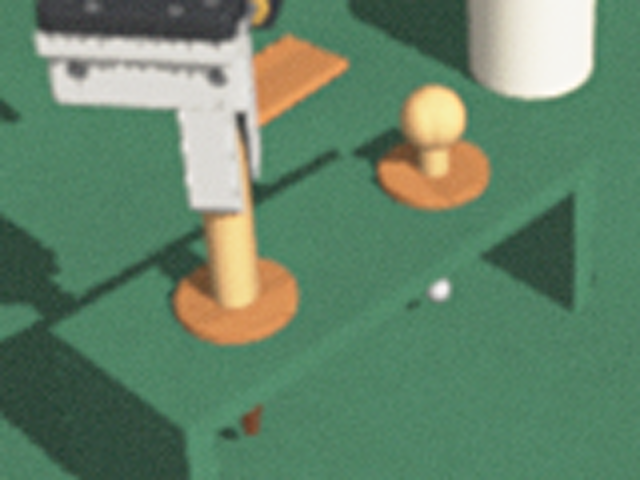

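The guard is seated around crop (237,300) and the bristle tip shows below the plate. The wrist carries almost no weight, so I'll release and retreat.

Emit:
{"api": "send_rows", "payload": {
  "rows": [
    [0, 0, 0, 0, 0, 0],
    [0, 0, 0, 0, 0, 0],
    [0, 0, 0, 0, 0, 0],
    [0, 0, 0, 0, 0, 0],
    [0, 0, 0, 0, 0, 0],
    [0, 0, 0, 0, 0, 0],
    [0, 0, 0, 0, 0, 0],
    [0, 0, 0, 0, 0, 0]
  ],
  "grip": 70
}}

```text
time: 11.03
tool_pos: [0.5321, -0.2391, 0.1514]
ee_rot: [3.142, 0.0, 0.412]
wrist_force: [0.0, 0.3, 0.4]
width: 0.0683
finger_force: 0.0
```

Emit:
{"api": "send_rows", "payload": {
  "rows": [
    [0, 0, 10, 0, 0, 0],
    [0, 0, 20, 0, 0, 0],
    [0, 0, 25, 0, 0, 0],
    [0, 0, 25, 0, 0, 0],
    [0, 0, 25, 0, 0, 0],
    [0, 0, 15, 0, 0, 0],
    [-10, -15, 0, 0, 0, 0],
    [-20, -30, 0, 0, 0, 0]
  ]
}}

```text
time: 11.7
tool_pos: [0.5042, -0.2824, 0.2746]
ee_rot: [3.138, -0.004, 0.418]
wrist_force: [0.2, -1.2, -0.5]
width: 0.0702
finger_force: 0.0
```

Emit:
{"api": "send_rows", "payload": {
  "rows": [
    [-25, -30, 0, 0, 0, 0],
    [-25, -30, 0, 0, 0, 0],
    [-25, -30, 0, 0, 0, 0],
    [-20, -25, 0, 0, 0, 0],
    [-10, -10, 0, 0, 0, 0],
    [0, 0, 0, 0, 0, 0],
    [0, 0, 0, 0, 0, 0],
    [0, 0, 0, 0, 0, 0]
  ]
}}

```text
time: 12.37
tool_pos: [0.3982, -0.408, 0.2718]
ee_rot: [3.141, -0.001, 0.413]
wrist_force: [0.1, 0.7, -0.8]
width: 0.0698
finger_force: 0.0
```

```bash
python3 - <<'E'
from m import *
T=snap("top","t7.png"); S=snap("scene","s7.png")
a=cv2.resize(S[150:330,130:350],(440,360),interpolation=2); b=cv2.resize(T[150:270,130:430],(750,300),interpolation=2)
im=np.zeros((600,750,3),np.uint8); im[:300]=b; im[300:,:440]=cv2.resize(a,(440,300)); cv2.imwrite("pics/f.png",im[:,:,::-1])
for nm,s,r,k,z in(("brush",(400,209),20,"wood",.093),("styl",(347,195),20,"wood",.093),("cup",(246,226),24,"white",.095),("mug",(163,228),30,"white",.08)):
    print(nm,fit("top",blob("top",T,s,r,k),z,0))
for nm,s,r in(("brush",(209,265),20),("styl",(259,233),20)):
    c=blob("scene",S,s,r,"wood"); print(nm,fit("scene",c[c[:,1]>s[1]-1],.093,.026))
E
```

```text
brush (array([ 0.5313, -0.2379]), np.float64(0.0257), 59, 73)
styl (array([ 0.5576, -0.1182]), np.float64(0.0255), 64, 64)
cup (array([0.4841, 0.1107]), np.float64(0.04), 100, 101)
mug (array([0.4769, 0.3037]), np.float64(0.0452), 90, 142)
brush (array([ 0.5339, -0.2404]), np.float64(0.0252), 37, 37)
styl (array([ 0.5597, -0.1209]), np.float64(0.0252), 33, 33)
```

View pics/f.png

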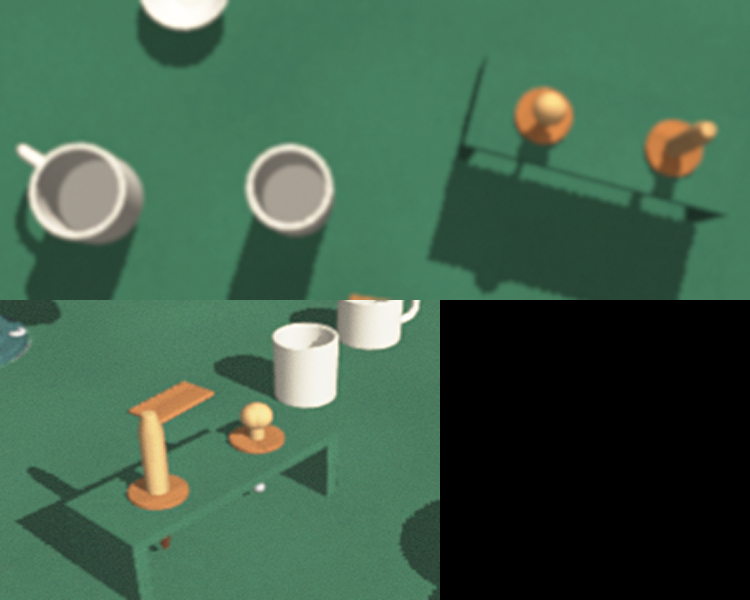

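The brush sits upright in its hole, with its guard at crop (675,148), within 1 mm of where it started. The cup, mug and stylus measure the same as before.

```bash
python3 -c "
from bench import ticket; print(ticket.close_job())"
```

```text
the job is handed in; nothing more can be done
None
```

The brush was dipped in the plain cup with its bristles fully below the rim, then put back upright in its own hole; the cup, mug and stylus did not move, and the job was handed in at about 12.5 s of the 58 s allowed.

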